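# Turn over the test plate beneath the low shelf and load it

### The arm

A 6-joint arm with a two-finger parallel gripper is mounted at the origin on a cart in front of the work surface, level with it; the furniture and walls round the work are solid. World frame = base frame: x ahead of the robot, y to its left, z up, the work surface at z = 0. Lengths are in m, angles in rad, forces in N, time in s.
With the tool pointing down it reaches from about 0.325 to 0.875 m from the base axis. Payload 4.4 kg.
Tool frame: the origin (TCP) lies between the finger pads; the fingertips stand 8 mm ahead of it and the grasp point (between the pads) lies 11 mm behind it (r.nose_length is the distance from the TCP to the fingertips, in m); z points along the fingers, y is the line along which they close (so a half turn about z gives the same grasp; the last joint's range is limited). The gripper opens to 85 mm and grips with 20 to 120 N. Pads are 22 mm wide; open, the fingers measure 114 mm over their backs; the gripper's body (76 mm by 85 mm) begins 54 mm behind the grasp point. The pads swing forward as they close: fully open they stand 13 mm farther back than shut.
Start: joints at [1.03, 0.207, 1.542, -0, 1.393, -0.15], TCP at [0.219, 0.532, 0.239] pointing down, gripper open.
Joint ranges: [-2.73, 2.73], [-0.86, 2.22], [0.23, 2.46], [-1.11, 4.25], [0.08, 2.63], [-2.82, 2.82]. Speed limits (rad/s): [2.79, 2.79, 3.14, 3.14, 3.14, 3.14].

### API

Orientations are given as [roll, pitch, yaw] about the fixed x, y, z axes, in that order (R = Rz(yaw) Ry(pitch) Rx(roll)).
In Python, from plant import r gives the robot as it stands. The module is installed in compiled form; this text tells all that it offers.
- The arm moves only by the tool send_rows, never from a script. Its argument "motion" is a list of rows, each a list of 4 numbers: the shift along the tool's x, y, z scaled (see below), then the turn about the tool's z scaled (see below). A call has 1 to 20 rows; each row shifts and turns the commanded pose from where the row before left it, along the tool's axes as they then stand; what a row does not reach is not made up. The controller multiplies each number of a shift by 40 mm and each number of a turn by 0.15 rad. A row lasts 1/8 s, in which the tool goes at most 62.5 mm and 10.7 degrees, less where a joint would pass 70% of its speed; a pose out of reach is approached as far as the arm can. A call with a number of a shift or a turn outside -1 to 1 is refused whole. A call with a gripper value outside its range is refused whole. "gripper" is the closure, from 0 (fully open) to 1 (shut), set as the call begins (left out, the last holds). The fingers move at their own pace and stop on an object; "newtons" is the grip in N (left out, the last holds). Time passes only in rows, so rows that do not move let the fingers close. It gives the time, the measured TCP pose, the force, the opening and the grip force at its end, in the units of the state.
- r.observe(): the state, without advancing time (a new reading comes with each control period).
- r.get_image(name): name is "side" or "top" or "wrist"; returns a dict with "frame" (400x640x3 uint8, red, green, blue), "camera_matrix" (3x3 intrinsics, pixels), "k1" (the pictures are not rectified: a ray, as slopes to the right and down, at radius r is drawn at 1 + k1 r^2 times it, then the intrinsics apply), "rvec" (rotation vector, rad) and "tvec" (3), from world to camera coordinates, as OpenCV has them. Camera axes: x right, y down, z forward; pixel columns grow to the right and rows downward; lengths in m; the calibration is good to about 2 mm. A picture is of the moment at which its call begins. There is no depth.
- r.close_job(): hands the job in; it is judged then, once.
The state is a dict: "t": time; "joint_pos": joint angles; "joint_velocities": joint speeds; "effort": joint torques, N m; "position": TCP position; "ee_rot": TCP orientation; "ft_force": force on the tool from outside, world axes, zero at the start; "ft_torque": the same for the moment, N m; "gripper_width": finger opening in m; "finger_force": force on a finger pad.
Only numpy, scipy, OpenCV 4.12 (cv2) and the standard library are available. Lean on these libraries where they do the work, as an engineer would, in place of code of your own. Each camera call takes 0.05 s, during which the arm holds its last target. There are 200 camera calls.

### The job

Get the turn-over test jig ready for a run. First switch its isolator off (lever leaning left, towards the jig; on is leaning right) and take the roll of black tape off the plate into the black tray; then turn the plate fully over beneath the low shelf by its red crank pin, so that the orange-rimmed trough faces up, and lay every fixture block that is waiting on the bench flat on the trough's floor, side by side and right way up. Only when all blocks are in and released, switch the isolator on again; the isolator must never be on while the plate is turning, and leave the mug, the weight, the memory stick and the yellow screwdriver alone.

Things in the scene. Friction and masses are not known exactly. Their poses are not given: they have to be found in the camera images.
- crank_pin (a point): middle of the free length of the jig's red crank pin: round, 16 mm thick, 46 mm long, level, parallel to the turning axis, standing out in the open from a dark crank arm whose face is 24 mm from this point. Runs on a half circle of 55 mm radius about the turning axis, takes 4 to 6 N, stays where it is left; pinched from above it turns between the fingers.
- plate (a joint): turning angle of the jig's plate, rad. 0: bare back up, trough down (as found), pin on the jig's +y side; 3.14: fully over against its stop, trough up, pin on the jig's -y side. Growing values carry the pin over the top. Friction 0.2 N m, no spring.
- jig: fixed turn-over jig, grey base 400 x 210 mm; origin on the bench, z up, x along the turning axis from crank to shelf, axis 85 mm above the origin. Plate 136 mm wide, 10 mm thick, x -125 to +171 mm; bearing post 34 mm wide, 99 mm tall, x -131 to -145; crank arm x -152 to -164; pin x -164 to -210. x -125 to +10 of the plate is in the open; the rest is under or near the shelf.
- shelf_mid (a point): middle of the jig's low shelf (its underside): grey board 162 mm (jig's x) by 212 mm on four legs, 165 mm above the bench, lips to 181 mm; a roll of masking tape and a dial gauge are fixed on it (to 200 mm). The turning plate clears it by about 12 mm.
- trough_floor (a point): centre of the floor of the trough on the plate's other face: inside 124 mm (plate's x) by 128 mm (plate's y), orange rim 6 mm high. Its axes are the plate's: x as the jig's x; its z points up at joint 0 and DOWN once the plate is turned over, so that things lying in the trough have negative z in this frame.
- isolator (a joint): isolator lever, rad: 0 = OFF (leaning to the base's -x side, left towards the jig), 1.0 = ON (leaning to the base's +x side, right); stays where it is left, about 1 N at the ball
- isolator_tip (a point): centre of the red ball (26 mm across) on the isolator's lever, which swings 80 mm from a level hinge that runs along its base's y axis, 22 mm above the bench; upright at joint 0.5
- isolator_base: yellow fixed base of the isolator, 70 x 50 x 25 mm, origin under its middle on the bench, the lever swings in its x-z plane
- tray_floor (a point): centre of the floor of the fixed black tray, inside 116 mm (its x) by 166 mm (its y), walls 21 mm above this floor; the roll of tape goes in here
- black_tape_mid (a point): centre of the roll of black tape, 53 mm across, 19 mm high, lying flat on the plate's back at the start (solid to the touch; grasp across the diameter)
- block_orange_mid (a point): centre of the orange fixture block, 30 (its x) x 40 (its y) x 22 mm (z up), may be absent
- block_white_mid (a point): centre of the white stepped fixture block: foot 30 (its x) x 52 (its y) x 14 mm, step 28 x 26 mm on it (centre 5 mm to +y) up to 24 mm; may be absent. This point is 12 mm above its underside.
- block_steel_mid (a point): centre of the grey steel fixture block, 20 (its x) x 45 (its y) x 20 mm, may be absent
- mug: green mug, 94 mm tall, 86 mm across; leave alone. Origin under its middle.
- weight_200: steel check weight, 30 mm across, 48 mm tall; leave alone. Origin under its middle.
- usb_stick: blue memory stick 17 x 52 x 9 mm; leave alone. Origin under its middle.
- driver_yellow: yellow screwdriver 152 mm long, 22 mm thick; leave alone. Origin under its middle.
Not all that is in view belongs to the job. Leave any green, pink or turquoise look-alike of the part that bears block_white_mid alone.

How it is judged:
By the outcome, as a careful person would: the job done as asked, in the order asked, and still so for the second after the job is handed in, with the robot touching nothing.
Of block_orange, block_white, block_steel only 2 to 3 are there at a start; the rules pass over those that are not, and their reading is None.
At some moment in a run one of block_orange, block_white, block_steel may be knocked a few centimetres aside while the robot is not near it.
Once in a run the grip may slacken for a moment while it holds something.
It also fails if it takes over 208 s, if anything falls off the work surface, if the arm or the gripper's body presses on something with over 40 N, if the wrist force passes 120 N, or if a joint passes its speed limit or range.

## Working session

There is one attempt and no reset: what is moved stays moved. The work goes in short steps, Python scripts to look and compute and a tool call to move; the robot and the scene stay as the last step left them, time stands still between calls to the robot, and variables do not carry over. Pictures are saved under pics/ and viewed, at most 17 in all, crops included, and the job is handed in when it is done.

Besides the shell and the picture viewer there is one more tool, called after "Emit:" in YAML: its name, and indented under it one key for each argument. send_rows: Moves the arm, as the interface text tells. Its arguments: {"type":"object","properties":{"motion":{"type":"array"},"gripper":{"type":"number"},"newtons":{"type":"number"}},"required":["motion"]}

```bash
mkdir -p pics
cat > h.py <<'E'
import numpy as np, cv2, pickle
from plant import r
def cam(n):
    d=r.get_image(n); d['n']=n; return d
def save(d,f,crop=None,s=1):
    im=d['frame'][:,:,::-1]
    if crop: im=im[crop[1]:crop[3],crop[0]:crop[2]]
    cv2.imwrite('pics/'+f,cv2.resize(im,None,fx=s,fy=s))
def ray(d,uv):
    K=np.array(d['camera_matrix']);R,_=cv2.Rodrigues(np.array(d['rvec'],float));t=np.array(d['tvec'],float).ravel()
    p=cv2.undistortPoints(np.array([[uv]],float),K,np.array([d['k1'],0,0,0,0.]))[0,0]
    return -R.T@t, R.T@np.array([p[0],p[1],1])
def onz(d,uv,z):
    c,v=ray(d,uv); return c+v*(z-c[2])/v[2]
def tri(a,ua,b,ub):
    c1,v1=ray(a,ua);c2,v2=ray(b,ub)
    s=np.linalg.lstsq(np.c_[v1,-v2],c2-c1,rcond=None)[0]
    p,q=c1+v1*s[0],c2+v2*s[1]; return (p+q)/2,np.linalg.norm(p-q)
def proj(d,P):
    return cv2.projectPoints(np.array(P,float).reshape(-1,1,3),np.array(d['rvec'],float),np.array(d['tvec'],float),np.array(d['camera_matrix']),np.array([d['k1'],0,0,0,0.]))[0].reshape(-1,2)
np.set_printoptions(precision=4,suppress=True)
E
python3 - <<'E'
from h import *
for n in ['side','top','wrist']:
    d=cam(n); save(d,n+'0.png',s=1.25); pickle.dump(d,open(n+'0.pkl','wb'))
    print(n,ray(d,(320,200)),d['k1'],d['camera_matrix'][0])
print(r.observe())
E
```

```text
side (array([ 0.2254, -1.0644,  0.8883]), array([ 0.2452,  0.7977, -0.551 ])) -0.04272499400859659 [449.7373   0.     321.6463]
top (array([0.3356, 0.0128, 1.4703]), array([ 0.1813,  0.0101, -0.9834])) 0.026317834838814304 [398.9744   0.     317.2078]
wrist (array([0.1549, 0.5594, 0.3731]), array([ 0.2451, -0.1052, -0.9638])) -0.04340618089671917 [292.3761   0.     320.6414]
{'t': 0.15, 'joint_pos': array([ 1.0295,  0.2073,  1.5426, -0.    ,  1.3935, -0.1505]), 'joint_velocities': array([ 0.0008, -0.0009, -0.0041,  0.0011,  0.0005,  0.0014]), 'effort': array([ -0.0002, -38.3512, -29.2039,  -0.0003,   0.0066,  -0.    ]), 'position': array([0.2187, 0.5312, 0.2384]), 'ee_rot': array([-3.1398, -0.0003,  2.7508]), 'ft_force': array([0.0351, 0.0687, 0.6503]), 'ft_torque': array([ 0.0398, -0.0026,  0.0398]), 'finger_force': 0.0, 'gripper_width': 0.08555257981213044}
```

View pics/side0.png

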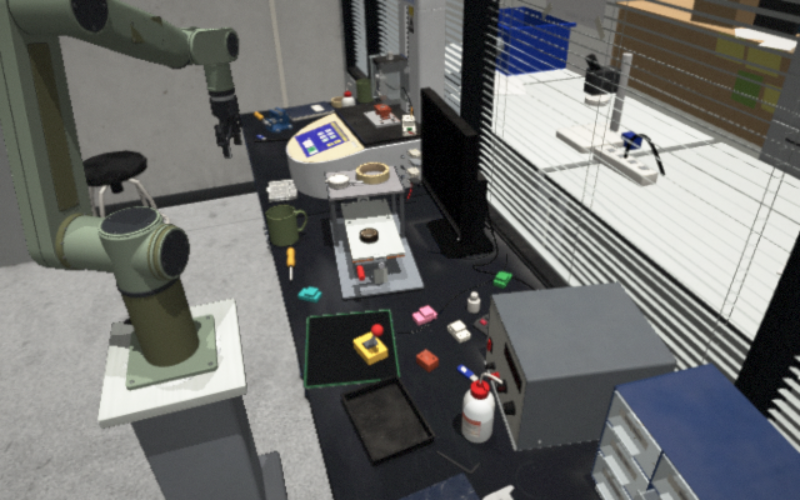

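View pics/top0.png

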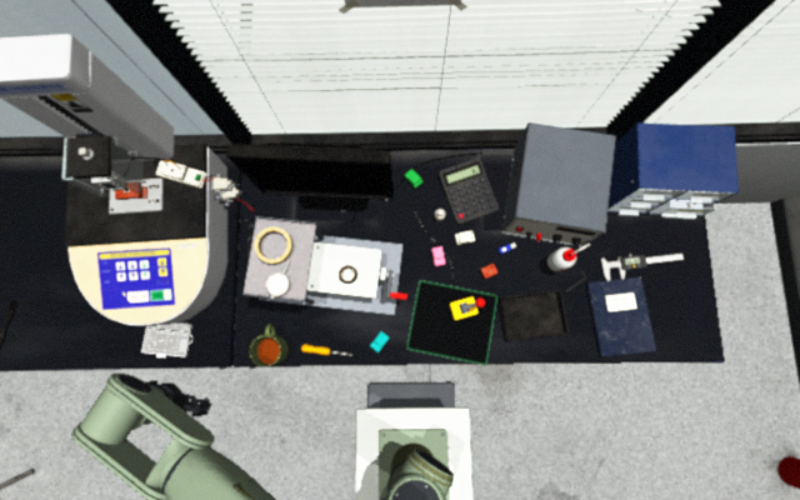

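The side view shows the jig (plate ~(375,235)), isolator leaning right with its ball at (377,329), and the tray at (387,420). The top view shows orange at (489,270), white at (465,237), the pin at (398,296) and black tape at (348,274). I can't see any steel block yet, so I'll zoom in.

Run:
```python
from h import *
d=pickle.load(open('top0.pkl','rb')); save(d,'topz.png',(190,120,460,300),2.9)
d=pickle.load(open('side0.pkl','rb')); save(d,'sidez.png',(230,130,430,370),2.5)
```

```text
(no output)
```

View pics/topz.png

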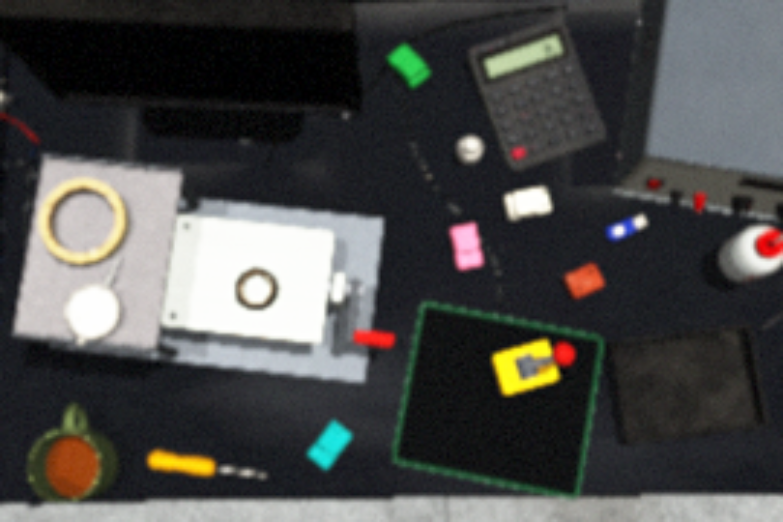

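View pics/sidez.png

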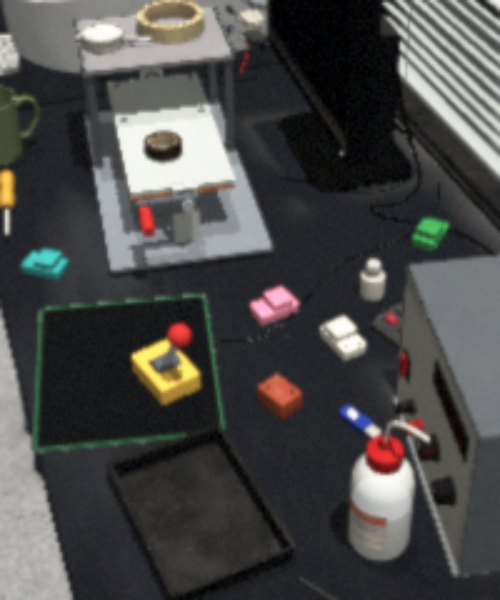

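Two blocks are on the bench, orange and white. Pink, green and turquoise are look-alikes, and there is no steel block. Next I measure.

```bash
cat >> h.py <<'E'
def mask(d,lo,hi,roi):
    hsv=cv2.cvtColor(d['frame'],cv2.COLOR_RGB2HSV); m=cv2.inRange(hsv,np.array(lo),np.array(hi))
    k=np.zeros_like(m);x0,y0,x1,y1=roi;k[y0:y1,x0:x1]=255; return m&k
def blob(d,lo,hi,roi):
    m=mask(d,lo,hi,roi)
    c=max(cv2.findContours(m,cv2.RETR_EXTERNAL,cv2.CHAIN_APPROX_NONE)[0],key=cv2.contourArea)
    M=cv2.moments(c); return np.array([M['m10']/M['m00'],M['m01']/M['m00']]),c
def rect(d,c,z):  # min area rect on plane z -> centre,size,yaw of long side
    P=np.array([onz(d,p,z)[:2] for p in c[:,0].astype(float)],np.float32)
    (cx,cy),(w,h),a=cv2.minAreaRect(P*1000)
    a=np.deg2rad(a)+(0 if w>h else np.pi/2)
    return np.array([cx,cy])/1000,sorted([w,h]),(a+np.pi/2)%np.pi-np.pi/2
E
python3 - <<'E'
from h import *
t=pickle.load(open('top0.pkl','rb'));s=pickle.load(open('side0.pkl','rb'))
Z=lambda x,y:(190+x/2.9,120+y/2.9); S=lambda x,y:(230+x/2.5,130+y/2.5)
print('plate corners',*[onz(t,Z(*p),.09)[:2] for p in [(165,328),(328,345),(336,229),(193,213)]])
print('base corners',*[onz(t,Z(*p),.008)[:2] for p in [(364,382),(383,217)]])
print('shelf corners',*[onz(t,Z(*p),.18)[:2] for p in [(15,335),(162,350),(184,172),(42,155)]])
print('pin ends',*[onz(t,Z(*p),.085)[:2] for p in [(353,337),(397,340)]])
print('pin tri',tri(t,Z(376,339),s,S(147,220)))
print('ball',tri(t,Z(564,354),s,S(180,335)))
u,c=blob(t,(22,150,150),(34,255,255),(355,225,390,265)); print('isobase',u,rect(t,c,.025))
u,c=blob(t,(0,120,90),(12,255,255),(380,205,405,230)); print('orange',u,rect(t,c,.022))
u,c=blob(t,(0,0,130),(180,70,255),(360,180,384,200)); print('white',u,rect(t,c,.02))
print('tape',onz(t,Z(256,289),.109),tri(t,Z(256,289),s,S(163,143)))
print('tray',*[onz(t,Z(*p),.021)[:2] for p in [(612,343),(752,330),(764,428),(622,441)]])
print('weight',onz(t,Z(470,150),.048),'usb',onz(t,Z(627,228),.009))
E
```

```text
plate corners [0.4773 0.2825] [0.4541 0.0873] [0.5946 0.0768] [0.6173 0.2512]
base corners [0.4142 0.0468] [0.6247 0.0199]
shelf corners [0.4629 0.4329] [0.4436 0.2678] [0.6471 0.2467] [0.67  0.411]
pin ends [0.4637 0.0576] [0.4593 0.005 ]
pin tri (array([0.4605, 0.03  , 0.0896]), np.float64(0.00012874043453029683))
ball (array([ 0.4389, -0.1915,  0.0954]), np.float64(0.00046194981245514756))
isobase [369.7416 246.5416] (array([ 0.4302, -0.1526]), [53.122947692871094, 72.99810028076172], np.float64(-1.3076148582585372))
orange [391.3082 216.2931] (array([ 0.5383, -0.2316]), [35.46765899658203, 44.47280502319336], np.float64(-1.1514824786892746))
white [371.6736 189.314 ] (array([ 0.6402, -0.1638]), [36.0605583190918, 57.51047134399414], np.float64(-1.4041829768870868))
tape [0.5201 0.1715 0.109 ] (array([0.5207, 0.172 , 0.1044]), np.float64(6.146341382389611e-05))
tray [ 0.4576 -0.2627] [ 0.4715 -0.4362] [ 0.3517 -0.4416] [ 0.3378 -0.2685]
weight [ 0.7013 -0.0916  0.048 ] usb [ 0.605  -0.2916  0.009 ]
```

```bash
cat >> h.py <<'E'
def go(x,y,z,yaw):
    o=r.observe(); p=o['position']; psi=o['ee_rot'][2]
    t=-((yaw-psi+np.pi)%(2*np.pi)-np.pi)/.15
    d=np.array([x,y,z])-p
    s=np.array([d[0]*np.cos(yaw)+d[1]*np.sin(yaw), d[0]*np.sin(yaw)-d[1]*np.cos(yaw), -d[2]])/.04
    print('turn',round(t,2),'then shift',s.round(2),'| t',round(o['t'],1),'pos',p,'yaw',psi.round(3),'q',o['joint_pos'],'w',round(o['gripper_width'],4),'F',o['ft_force'])
XJ=np.array([np.cos(1.45),np.sin(1.45)]);YJ=np.array([-XJ[1],XJ[0]]);OJ=np.array([.5385,.209])
BX=np.array([.26,-.965]);BI=np.array([.4302,-.1526])
E
python3 -c "
from h import *
go(.439,-.190,.2,.263)"
```

```text
turn 16.59 then shift [ 0.63 18.84  0.96] | t 0.1 pos [0.2187 0.5312 0.2384] yaw 2.751 q [ 1.0295  0.2073  1.5426 -0.      1.3935 -0.1505] w 0.0856 F [0.0351 0.0687 0.6503]
```

Emit:
send_rows:
  motion:
    - [0,0,0,1]
    - [0,0,0,1]
    - [0,0,0,1]
    - [0,0,0,1]
    - [0,0,0,1]
    - [0,0,0,1]
    - [0,0,0,1]
    - [0,0,0,1]
    - [0,0,0,1]
    - [0,0,0,1]
    - [0,0,0,1]
    - [0,0,0,1]
    - [0,0,0,1]
    - [0,0,0,1]
    - [0,0,0,1]
    - [0,0,0,1]
    - [0,0,0,0.6]
  gripper: 0.47

```text
t: 2.28
position: [0.2188, 0.5314, 0.2388]
ee_rot: [3.141, 0.001, 0.258]
ft_force: [0.9, -0.3, 0.0]
gripper_width: 0.045
finger_force: 0.0
```

```bash
python3 -c "
from h import *
go(.439,-.190,.2,.263)"
```

```text
turn -0.04 then shift [ 0.63 18.84  0.97] | t 2.3 pos [0.2188 0.5314 0.2388] yaw 0.258 q [1.0295 0.207  1.5422 0.     1.3935 2.3428] w 0.045 F [ 0.8941 -0.2801  0.0316]
```

Emit:
send_rows:
  motion:
    - [0.03,0.99,0.05,0]
    - [0.03,0.99,0.05,0]
    - [0.03,0.99,0.05,0]
    - [0.03,0.99,0.05,0]
    - [0.03,0.99,0.05,0]
    - [0.03,0.99,0.05,0]
    - [0.03,0.99,0.05,0]
    - [0.03,0.99,0.05,0]
    - [0.03,0.99,0.05,0]
    - [0.03,0.99,0.05,0]
    - [0.03,0.99,0.05,0]
    - [0.03,0.99,0.05,0]
    - [0.03,0.99,0.05,0]
    - [0.03,0.99,0.05,0]
    - [0.03,0.99,0.05,0]
    - [0.03,0.99,0.05,0]
    - [0.03,0.99,0.05,0]
    - [0.03,0.99,0.05,0]
    - [0.03,0.99,0.05,0]
    - [0,0,0,0]

```text
t: 4.78
position: [0.4353, -0.1916, 0.201]
ee_rot: [3.141, 0.0, 0.258]
ft_force: [-0.4, -0.6, 0.4]
gripper_width: 0.0453
finger_force: 0.0
```

Run:
```python
from h import *
go(.439,-.190,.086,.263)
d=cam('wrist'); pickle.dump(d,open('w1.pkl','wb')); save(d,'w1.png')
```

```text
turn -0.04 then shift [ 0.1  -0.01  2.87] | t 4.8 pos [ 0.4353 -0.1916  0.201 ] yaw 0.258 q [-0.5966  0.0301  1.8207 -0.0003  1.2909  0.7168] w 0.0453 F [-0.3971 -0.6336  0.4316]
```

View pics/w1.png

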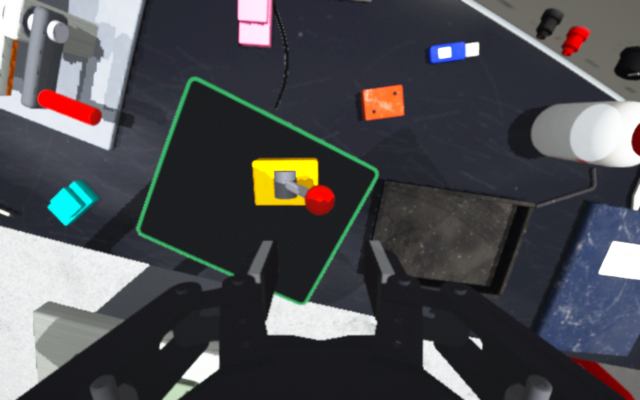

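The wrist view shows the ball at (320,200), centred between the fingers. Going down, then pushing left.

Emit:
send_rows:
  motion:
    - [0.1,0,0.5,0]
    - [0,0,0.5,0]
    - [0,0,0.5,0]
    - [0,0,0.5,0]
    - [0,0,0.5,0]
    - [0,0,0.37,0]
    - [0,0,0,0]
    - [0,-0.3,0,0]
    - [0,-0.3,0,0]
    - [0,-0.3,0,0]
    - [0,-0.3,0,0]
    - [0,-0.3,0,0]
    - [0,-0.3,0,0]
    - [0,-0.3,0,0]
    - [0,0,0,0]

```text
t: 6.7
position: [0.4168, -0.1065, 0.0863]
ee_rot: [-3.142, 0.001, 0.262]
ft_force: [-0.0, -1.1, -1.0]
gripper_width: 0.045
finger_force: 0.5
```

Run:
```python
from h import *
go(*(BI-BX*.038),.086,.263)
d=cam('wrist'); u,c=blob(d,(0,180,120),(6,255,255),(200,100,440,300)); print(u,onz(d,u,.092), 'exp off',BI-BX*.038)
```

```text
turn -0.01 then shift [0.02 0.25 0.01] | t 6.7 pos [ 0.4168 -0.1065  0.0863] yaw 0.262 q [-0.4517  0.0986  2.0218 -0.0005  1.0218  0.8575] w 0.045 F [-0.0162 -1.124  -0.9992]
[340.812  270.6546] [ 0.4178 -0.1152  0.092 ] exp off [ 0.4203 -0.1159]
```

Emit:
send_rows:
  motion:
    - [0,-0.1,0,0]
    - [0,-0.05,0,0]
    - [0,0,0,0]

```text
t: 7.12
position: [0.4168, -0.1058, 0.0864]
ee_rot: [3.132, -0.0, 0.262]
ft_force: [2.4, -16.4, -10.9]
gripper_width: 0.045
finger_force: 8.1
```

Run:
```python
from h import *
d=cam('wrist'); u,c=blob(d,(0,180,120),(6,255,255),(200,100,440,300)); print(u,onz(d,u,.092))
go(.435,-.1,.22,1.45)
```

```text
[342.1688 270.6887] [ 0.4178 -0.1151  0.092 ]
turn -7.92 then shift [ 0.2   0.44 -3.34] | t 7.2 pos [ 0.4168 -0.1058  0.0864] yaw 0.261 q [-0.4454  0.0947  2.0258 -0.0081  1.0152  0.8682] w 0.0452 F [  2.2234 -16.1188  -9.743 ]
```

Emit:
send_rows:
  motion:
    - [0,0.25,0,0]
    - [0,0,-0.5,0]
    - [0,0,-0.8,0]
    - [0,0,-0.8,0]
    - [0,0,-0.8,0]
    - [0,0,-0.7,0]
    - [0,0,0,-1]
    - [0,0,0,-1]
    - [0,0,0,-1]
    - [0,0,0,-1]
    - [0,0,0,-1]
    - [0,0,0,-1]
    - [0,0,0,-1]
    - [0,0,0,-0.92]

```text
t: 8.93
position: [0.4181, -0.1106, 0.2303]
ee_rot: [-3.141, -0.002, 1.453]
ft_force: [-0.3, -0.2, 0.4]
gripper_width: 0.0456
finger_force: 0.0
```

Run:
```python
from h import *
d=cam('wrist'); u,c=blob(d,(0,180,120),(6,255,255),(100,20,540,380)); print(u,onz(d,u,.092))
go(.5205,.1715,.225,1.45)
```

```text
[349.4251  36.9274] [0.4591 0.025  0.092 ]
turn 0.04 then shift [7.31 1.69 0.13] | t 9.0 pos [ 0.4181 -0.1106  0.2303] yaw 1.456 q [-0.4601 -0.0978  1.8808  0.0012  1.3599 -0.3455] w 0.0452 F [ 0.201   0.2232 -0.0993]
```

Emit:
send_rows:
  motion:
    - [0.91,0.21,0,0]
    - [0.91,0.21,0,0]
    - [0.91,0.21,0,0]
    - [0.91,0.21,0,0]
    - [0.91,0.21,0,0]
    - [0.91,0.21,0,0]
    - [0.91,0.21,0,0]
    - [0.91,0.21,0,0]
    - [0,0,0,0]
  gripper: 0

```text
t: 10.1
position: [0.5205, 0.172, 0.2302]
ee_rot: [-3.14, -0.001, 1.45]
ft_force: [0.2, -0.6, -0.1]
gripper_width: 0.0854
finger_force: 0.0
```

Run:
```python
from h import *
d=cam('wrist'); save(d,'w2.png')
go(.5205,.1715,.098,1.45)
```

```text
turn -0.0 then shift [0.02 0.01 3.3 ] | t 10.2 pos [0.5201 0.1706 0.23  ] yaw 1.449 q [0.1587 0.157  1.6193 0.0003 1.3668 0.28  ] w 0.0853 F [-0.633  -0.4767 -0.2462]
```

View pics/w2.png

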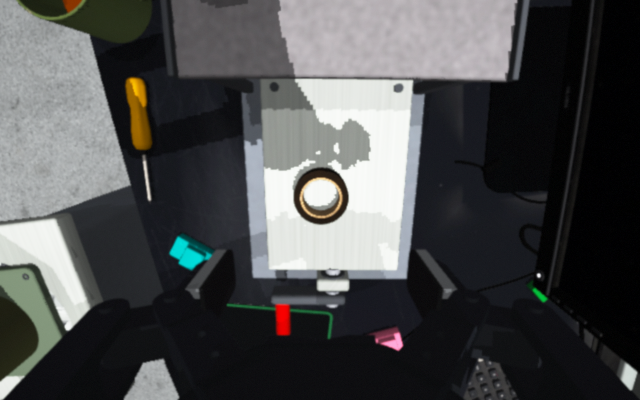

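Emit:
send_rows:
  motion:
    - [0,0,0.6,0]
    - [0,0,0.6,0]
    - [0,0,0.6,0]
    - [0,0,0.6,0]
    - [0,0,0.5,0]
    - [0,0,0.35,0]
    - [0,0,0,0]

```text
t: 11.02
position: [0.5193, 0.169, 0.0993]
ee_rot: [-3.139, 0.001, 1.447]
ft_force: [-0.1, -0.7, 0.8]
gripper_width: 0.0855
finger_force: 0.0
```

Emit:
send_rows:
  motion:
    - [0,0,0,0]
    - [0,0,0,0]
    - [0,0,0,0]
    - [0,0,0,0]
    - [0,0,0,0]
    - [0,0,0,0]
  gripper: 1
  newtons: 35

```text
t: 11.78
position: [0.5216, 0.1699, 0.102]
ee_rot: [3.139, -0.001, 1.449]
ft_force: [-1.0, 0.3, 5.8]
gripper_width: 0.0492
finger_force: 36.7
```

Emit:
send_rows:
  motion:
    - [0,0,-0.3,0]
    - [0,0,-0.5,0]
    - [0,0,-0.8,0]
    - [0,0,-0.8,0]
    - [0,0,-0.8,0]
    - [0,0,0,0]

```text
t: 12.52
position: [0.5224, 0.1702, 0.2321]
ee_rot: [3.135, -0.002, 1.449]
ft_force: [-0.5, 0.2, 0.8]
gripper_width: 0.0495
finger_force: 36.4
```

Run:
```python
from h import *
d=cam('wrist'); save(d,'w3.png',(160,100,480,380),1.5)
c=np.mean([[.4576,-.2627],[.4715,-.4362],[.3517,-.4416],[.3378,-.2685]],0);print(c)
go(*c,.2,1.45)
```

```text
[ 0.4047 -0.3522]
turn -0.01 then shift [-13.31  -1.32   0.75] | t 12.6 pos [0.5211 0.17   0.2298] yaw 1.449 q [0.1573 0.1558 1.6211 0.     1.3618 0.2792] w 0.0491 F [ 0.0534 -0.8647 -0.259 ]
```

View pics/w3.png

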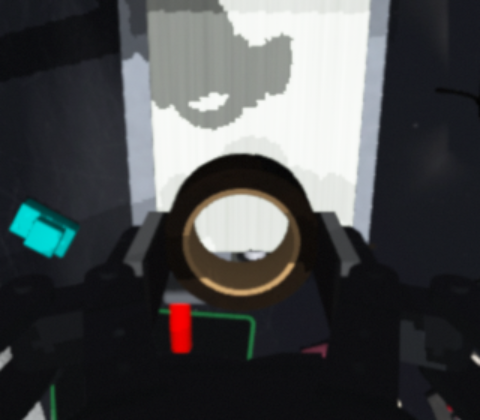

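Emit:
send_rows:
  motion:
    - [-0.9,-0.09,0,0]
    - [-0.9,-0.09,0,0]
    - [-0.9,-0.09,0,0]
    - [-0.9,-0.09,0,0]
    - [-0.9,-0.09,0,0]
    - [-0.9,-0.09,0,0]
    - [-0.9,-0.09,0,0]
    - [-0.9,-0.09,0,0]
    - [-0.9,-0.09,0,0]
    - [-0.9,-0.09,0,0]
    - [-0.9,-0.09,0,0]
    - [-0.9,-0.09,0,0]
    - [-0.9,-0.09,0,0]
    - [-0.9,-0.09,0,0]
    - [-0.9,-0.09,0,0]
    - [0,0,0,0]

```text
t: 14.58
position: [0.3997, -0.3608, 0.2264]
ee_rot: [-3.139, -0.002, 1.446]
ft_force: [0.3, 0.6, -1.5]
gripper_width: 0.0491
finger_force: 36.4
```

Run:
```python
from h import *
go(.405,-.364,.02,1.45)
```

```text
turn -0.03 then shift [-0.06  0.14  5.16] | t 14.6 pos [ 0.3997 -0.3608  0.2264] yaw 1.446 q [-0.8949  0.1425  1.6437 -0.0004  1.3588 -0.7696] w 0.0491 F [ 0.3184  0.5525 -1.463 ]
```

Emit:
send_rows:
  motion:
    - [-0.06,0.14,0.6,0]
    - [0,0,0.8,0]
    - [0,0,0.8,0]
    - [0,0,0.8,0]
    - [0,0,0.8,0]
    - [0,0,0.6,0]
    - [0,0,0.4,0]
    - [0,0,0.3,0]
    - [0,0,0.1,0]
    - [0,0,0,0]

```text
t: 15.82
position: [0.4066, -0.3629, 0.0208]
ee_rot: [3.141, 0.0, 1.449]
ft_force: [-0.8, 0.6, 0.1]
gripper_width: 0.0493
finger_force: 39.0
```

Emit:
send_rows:
  motion:
    - [0,0,0,0]
    - [0,0,0,0]
    - [0,0,0,0]
    - [0,0,0,0]
    - [0,0,-0.4,0]
    - [0,0,-0.8,0]
    - [0,0,-0.8,0]
    - [0,0,-0.8,0]
    - [0,0,-0.8,0]
    - [0,0,-0.8,0]
    - [0,0,-0.8,0]
    - [0,0,0,0]
  gripper: 0.25

```text
t: 17.32
position: [0.4079, -0.3645, 0.2331]
ee_rot: [3.135, 0.006, 1.449]
ft_force: [0.2, -0.3, -0.4]
gripper_width: 0.0642
finger_force: 0.0
```

Run:
```python
from h import *
d=cam('wrist'); save(d,'w4.png')
go(*(OJ-XJ*.187+YJ*.055),.225,1.45)
```

```text
turn -0.01 then shift [9.93 0.16 0.14] | t 17.4 pos [ 0.407  -0.3634  0.2307] yaw 1.449 q [-0.8875  0.149   1.627  -0.      1.3612 -0.7656] w 0.0638 F [-0.5427 -0.3959 -0.4842]
```

View pics/w4.png

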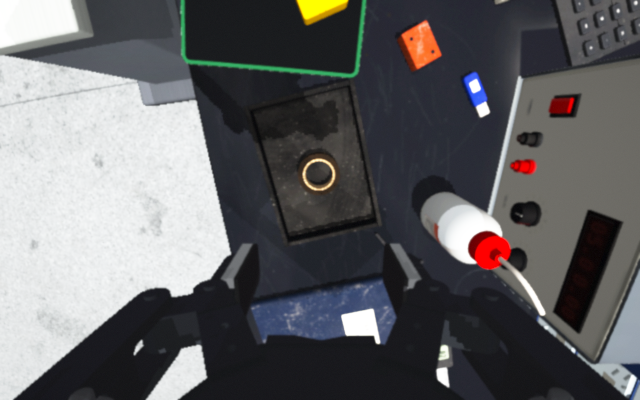

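The tape lies in the tray at (318,174). Next, the crank pin.

Emit:
send_rows:
  motion:
    - [0.9,0.01,0,0]
    - [0.9,0.01,0,0]
    - [0.9,0.01,0,0]
    - [0.9,0.01,0,0]
    - [0.9,0.01,0,0]
    - [0.9,0.01,0,0]
    - [0.9,0.01,0,0]
    - [0.9,0.01,0,0]
    - [0.9,0.01,0,0]
    - [0.9,0.01,0,0]
    - [0.9,0.01,0,0]
    - [0,0,0,0]
  gripper: 0.45

```text
t: 18.88
position: [0.4578, 0.0318, 0.227]
ee_rot: [-3.138, -0.0, 1.453]
ft_force: [0.6, -0.8, -0.3]
gripper_width: 0.0468
finger_force: 0.0
```

Run:
```python
from h import *
d=cam('wrist'); u,c=blob(d,(0,180,120),(6,255,255),(150,20,540,300)); print(u,onz(d,u,.089),rect(d,c,.089))
go(*(OJ-XJ*.187+YJ*.055),.078,1.45)
d=cam('top'); u,c=blob(d,(22,150,150),(34,255,255),(355,225,390,265)); u,c=blob(d,(0,180,120),(6,255,255),(340,225,400,265));print('ball',u,onz(d,u,.092))
```

```text
[323.4694 191.8005] [0.461  0.0355 0.089 ] (array([0.4611, 0.0348]), [14.619990348815918, 45.52839660644531], np.float64(1.4485411206356646))
turn 0.01 then shift [-0.01  0.09  3.73] | t 18.9 pos [0.4579 0.0306 0.2271] yaw 1.451 q [-0.1219 -0.0324  1.8264 -0.0004  1.3505 -0.0022] w 0.0471 F [-0.13    0.069   0.1498]
ball [362.2167 248.1667] [ 0.4196 -0.1152  0.092 ]
```

Emit:
send_rows:
  motion:
    - [0.08,0.09,0.6,0]
    - [0,0,0.8,0]
    - [0,0,0.8,0]
    - [0,0,0.8,0]
    - [0,0,0.5,0]
    - [0,0,0.23,0]
    - [0,0,0,0]

```text
t: 19.85
position: [0.4624, 0.0319, 0.0788]
ee_rot: [-3.14, 0.0, 1.448]
ft_force: [-0.6, -0.2, 0.2]
gripper_width: 0.0466
finger_force: 0.0
```

Emit:
send_rows:
  motion:
    - [0,0,0,0]
    - [0,0,0,0]
    - [0,0,0,0]
    - [0,0,0,0]
    - [0,0,0,0]
  gripper: 1
  newtons: 40

```text
t: 20.48
position: [0.4603, 0.0327, 0.08]
ee_rot: [-3.136, 0.001, 1.449]
ft_force: [-9.0, -0.2, 9.7]
gripper_width: 0.0147
finger_force: 38.9
```

Run:
```python
from h import *
go(*(OJ-XJ*.187+YJ*.055),.078,1.45)
th=np.linspace(0,np.pi,21)
y=55*np.cos(th);z=55*np.sin(th)
print(np.c_[-np.diff(y)/40,-np.diff(z)/40].round(2).tolist())
```

```text
turn -0.0 then shift [-0.06  0.03  0.05] | t 20.5 pos [0.4603 0.0327 0.08  ] yaw 1.449 q [-0.1164  0.1761  1.9482 -0.0008  1.0233  0.0054] w 0.0147 F [-9.0052 -0.2003  9.739 ]
[[0.02, -0.22], [0.05, -0.21], [0.08, -0.2], [0.11, -0.18], [0.14, -0.16], [0.16, -0.14], [0.18, -0.11], [0.2, -0.08], [0.21, -0.05], [0.22, -0.02], [0.22, 0.02], [0.21, 0.05], [0.2, 0.08], [0.18, 0.11], [0.16, 0.14], [0.14, 0.16], [0.11, 0.18], [0.08, 0.2], [0.05, 0.21], [0.02, 0.22]]
```

Emit:
send_rows:
  motion:
    - [0.02,-0.02,0,0]
    - [0,0.02,-0.22,0]
    - [0,0.05,-0.21,0]
    - [0,0.08,-0.2,0]
    - [0,0.11,-0.18,0]
    - [0,0.14,-0.16,0]
    - [0,0.16,-0.14,0]
    - [0,0.18,-0.11,0]
    - [0,0.2,-0.08,0]
    - [0,0.21,-0.05,0]
    - [0,0.22,-0.02,0]
    - [0,0,0,0]

```text
t: 21.98
position: [0.5151, 0.0266, 0.1376]
ee_rot: [-3.138, 0.001, 1.449]
ft_force: [-12.8, -2.8, 16.7]
gripper_width: 0.0142
finger_force: 43.3
```

Run:
```python
from h import *
go(*(OJ-XJ*.187),.133,1.45)
```

```text
turn -0.0 then shift [-0.08  0.03  0.11] | t 22.0 pos [0.5151 0.0266 0.1376] yaw 1.449 q [-0.1156  0.1942  1.7821 -0.0013  1.169   0.0063] w 0.0142 F [-12.8257  -2.754   16.6633]
```

Emit:
send_rows:
  motion:
    - [0,0.22,-0.03,0]
    - [0,0.21,0.05,0]
    - [0,0.2,0.08,0]
    - [0,0.18,0.11,0]
    - [0,0.16,0.14,0]
    - [0,0.14,0.16,0]
    - [0,0.11,0.18,0]
    - [0,0.08,0.2,0]
    - [0,0.05,0.21,0]
    - [0,0.02,0.22,0]
    - [0,0,0.04,0]
    - [0,0,0,0]

```text
t: 23.48
position: [0.5694, 0.02, 0.0807]
ee_rot: [-3.137, 0.001, 1.449]
ft_force: [-7.3, -2.5, 3.8]
gripper_width: 0.0145
finger_force: 48.1
```

Run:
```python
from h import *
go(*(OJ-XJ*.187-YJ*.055),.078,1.45)
```

```text
turn -0.01 then shift [-0.08  0.04  0.07] | t 23.5 pos [0.5694 0.02   0.0807] yaw 1.449 q [-0.1164  0.3764  1.6819 -0.0007  1.0878  0.0058] w 0.0145 F [-7.2601 -2.4757  3.7933]
```

Emit:
send_rows:
  motion:
    - [0,0,0.05,0]
    - [0,0,0.05,0]
    - [0,0,0.05,0]
    - [0,0,0,0]

```text
t: 23.98
position: [0.5696, 0.02, 0.0765]
ee_rot: [-3.137, 0.001, 1.449]
ft_force: [-11.7, -1.2, 13.9]
gripper_width: 0.0144
finger_force: 49.6
```

Emit:
send_rows:
  motion:
    - [0,0,0.05,0]
    - [0,0,0.05,0]
    - [0,0,0,0]

```text
t: 24.35
position: [0.5696, 0.02, 0.0762]
ee_rot: [-3.137, 0.001, 1.449]
ft_force: [-20.1, -1.8, 34.3]
gripper_width: 0.0142
finger_force: 51.8
```

Emit:
send_rows:
  motion:
    - [0,0,-0.06,0]
    - [0,0,0,0]
    - [0,0,0,0]
    - [0,0,0,0]
    - [0,0,-0.5,0]
    - [0,0,-0.8,0]
    - [0,0,-0.8,0]
    - [0,0,-0.8,0]
    - [0,0,-0.8,0]
    - [0,0,0,0]
  gripper: 0.45

```text
t: 25.6
position: [0.5733, 0.0199, 0.2232]
ee_rot: [3.135, -0.0, 1.449]
ft_force: [0.3, 0.8, -0.2]
gripper_width: 0.0469
finger_force: 0.0
```

Run:
```python
from h import *
d=cam('wrist'); u,c=blob(d,(0,180,120),(6,255,255),(150,20,540,300)); print(u,onz(d,u,.089)[:2],OJ-XJ*.187-YJ*.055)
d=cam('top'); save(d,'top2.png',(190,120,460,300),2.9); pickle.dump(d,open('top2.pkl','wb'))
go(.6402,-.1638,.2,.167)
```

```text
[315.7424 195.3793] [0.5702 0.0218] [0.5706 0.0167]
turn 8.55 then shift [0.95 4.82 0.48] | t 25.7 pos [0.5707 0.0202 0.2194] yaw 1.449 q [-0.1162  0.2156  1.573   0.0001  1.3539  0.0057] w 0.0469 F [-0.9239  0.3008 -0.6447]
```

View pics/top2.png

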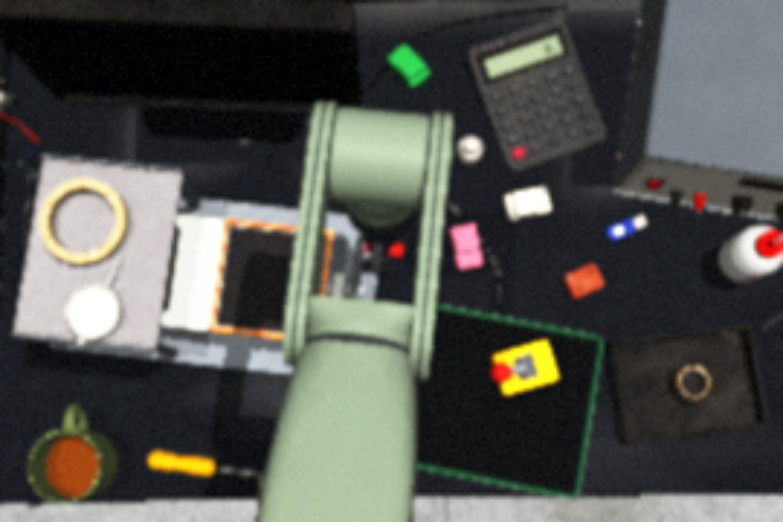

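The trough is up (orange rim), the lever is leaning left, the tape is in the tray and the blocks haven't moved. I go to the white block.

Run:
```python
from h import *
t=pickle.load(open('top2.pkl','rb'))
u,c=blob(t,(0,0,130),(180,70,255),(360,180,384,200)); print('white',u,rect(t,c,.02))
go(.640,-.1638,.17,1.738)
```

```text
white [371.6829 189.248 ] (array([ 0.6405, -0.1637]), [36.73712921142578, 57.51047134399414], np.float64(-1.4041829768870868))
turn -1.93 then shift [-4.82  0.94  1.23] | t 25.7 pos [0.5707 0.0202 0.2194] yaw 1.449 q [-0.1162  0.2156  1.573   0.0001  1.3539  0.0057] w 0.0469 F [-0.9239  0.3008 -0.6447]
```

Emit:
send_rows:
  motion:
    - [0,0,0,-1]
    - [0,0,0,-0.93]
    - [-0.8,0.1,0,0]
    - [-0.8,0.1,0,0]
    - [-0.8,0.1,0,0]
    - [-0.7,0.1,0,0]
  gripper: 0.41

```text
t: 26.45
position: [0.6064, -0.1002, 0.2172]
ee_rot: [-3.137, -0.002, 1.738]
ft_force: [-0.6, 0.1, -0.6]
gripper_width: 0.0502
finger_force: 0.0
```

Run:
```python
from h import *
go(.640,-.1638,.12,1.738)
```

```text
turn -0.0 then shift [-1.71  0.56  2.43] | t 26.4 pos [ 0.6064 -0.1002  0.2172] yaw 1.738 q [-0.3046  0.31    1.4594  0.      1.3769 -0.4717] w 0.0502 F [-0.6427  0.056  -0.5545]
```

Emit:
send_rows:
  motion:
    - [-0.8,0.3,0.3,0]
    - [-0.8,0.26,0.8,0]
    - [-0.11,0,0.6,0]
    - [0,0,0.4,0]
    - [0,0,0,0]

```text
t: 27.08
position: [0.6389, -0.162, 0.1328]
ee_rot: [-3.136, -0.003, 1.739]
ft_force: [-0.2, -0.3, 0.4]
gripper_width: 0.0503
finger_force: 0.0
```

Run:
```python
from h import *
d=cam('wrist'); pickle.dump(d,open('w5.pkl','wb')); save(d,'w5.png')
w=proj(d,[.640,-.164,.02])[0];print(w);w=w.astype(int)
u,c=blob(d,(0,0,150),(180,60,255),(w[0]-60,w[1]-60,w[0]+60,w[1]+60)); print('white',u,rect(d,c,.019))
go(.640,-.1638,.015,1.738)
```

```text
[321.0698 205.5498]
white [320.1009 201.5999] (array([ 0.6387, -0.1618]), [30.3832950592041, 53.06217956542969], np.float64(-1.378316026114283))
turn 0.01 then shift [-0.03 -0.01  3.  ] | t 27.1 pos [ 0.6402 -0.1624  0.1348] yaw 1.739 q [-0.3793  0.4784  1.4064  0.0001  1.2594 -0.5475] w 0.05 F [0.1371 0.3987 1.2272]
```

View pics/w5.png

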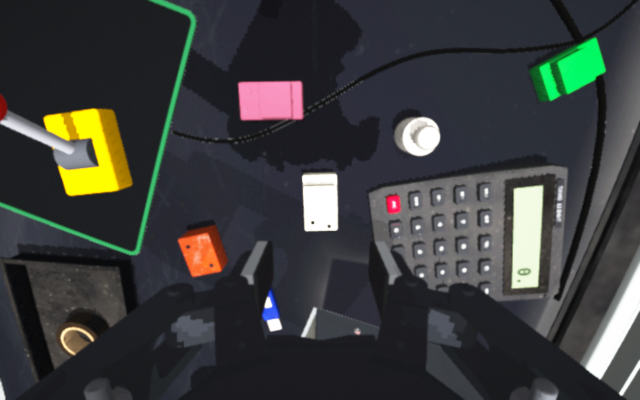

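Emit:
send_rows:
  motion:
    - [-0.02,-0.02,0.4,-0.17]
    - [0,0,0.7,0]
    - [0,0,0.7,0]
    - [0,0,0.6,0]
    - [0,0,0.4,0]
    - [0,0,0.15,0]
    - [0,0,0.05,0]
    - [0,0,0,0]
  gripper: 0.48

```text
t: 28.12
position: [0.6411, -0.1644, 0.0171]
ee_rot: [3.14, 0.001, 1.764]
ft_force: [-0.4, -0.2, -0.5]
gripper_width: 0.0447
finger_force: 0.0
```

Emit:
send_rows:
  motion:
    - [0,0,0,0]
    - [0,0,0,0]
    - [0,0,0,0]
    - [0,0,0,0]
    - [0,0,0,0]
  gripper: 1
  newtons: 40

```text
t: 28.75
position: [0.6413, -0.1646, 0.0174]
ee_rot: [3.14, 0.001, 1.764]
ft_force: [-0.3, -0.9, 5.5]
gripper_width: 0.0283
finger_force: 40.1
```

Emit:
send_rows:
  motion:
    - [0,0,-0.3,0]
    - [0,0,-0.6,0]
    - [0,0,-0.8,0]
    - [0,0,-0.8,0]
    - [0,0,-0.8,0]
    - [0,0,-0.8,0]
    - [0,0,-0.8,0]
    - [0,0,0,0]

```text
t: 29.75
position: [0.6421, -0.1648, 0.2159]
ee_rot: [3.136, 0.004, 1.764]
ft_force: [1.1, -0.5, -0.6]
gripper_width: 0.0284
finger_force: 39.5
```

Run:
```python
from h import *
t=pickle.load(open('top2.pkl','rb'));Z=lambda x,y:(190+x/2.9,120+y/2.9)
P=[onz(t,Z(*p),.095)[:2] for p in [(213,328),(226,220),(332,232)]]
print('rim corners',P); c=(P[0]+P[2])/2; print('centre',c,'jig x',(c-OJ)@XJ,(c-OJ)@YJ)
d=cam('wrist'); save(d,'w6.png',(160,120,480,340),1.5)
go(.51,.13,.225,1.45)
```

```text
rim corners [array([0.4759, 0.2242]), array([0.6069, 0.21  ]), array([0.59  , 0.0814])]
centre [0.533  0.1528] jig x -0.05646541112159829 -0.0012861243613981593
turn 2.09 then shift [ 6.91 -4.13 -0.29] | t 29.8 pos [ 0.6408 -0.1643  0.2133] yaw 1.764 q [-0.3817  0.4055  1.3401 -0.      1.3936 -0.5748] w 0.0283 F [ 0.5171 -0.716  -0.9583]
```

View pics/w6.png

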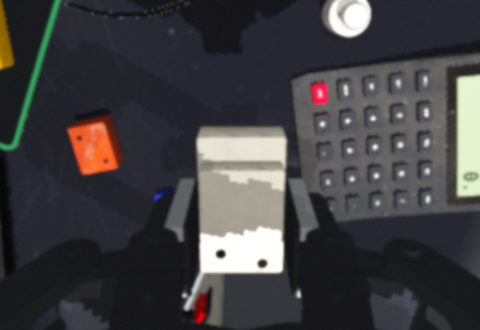

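White is held level, step at the image bottom. I take it over the trough.

Emit:
send_rows:
  motion:
    - [0,0,0,1]
    - [0,0,0,1]
    - [0,0,0,0.09]
    - [0.88,-0.35,0,0]
    - [0.88,-0.35,0,0]
    - [0.88,-0.35,0,0]
    - [0.88,-0.35,0,0]
    - [0.88,-0.35,0,0]
    - [0.88,-0.35,0,0]
    - [0.88,-0.35,0,0]
    - [0.88,-0.35,0,0]
    - [0,0,0,0]

```text
t: 31.3
position: [0.5613, 0.1311, 0.2107]
ee_rot: [-3.139, 0.0, 1.456]
ft_force: [-1.2, 0.0, -0.8]
gripper_width: 0.0281
finger_force: 39.5
```

Run:
```python
from h import *
d=cam('wrist'); save(d,'w7.png'); pickle.dump(d,open('w7.pkl','wb'))
m=mask(d,(5,120,100),(16,255,255),(100,0,540,300)); ys,xs=np.nonzero(m)
c=np.stack([xs,ys],1)[:,None]
print('rim',len(xs),rect(d,c,.096))
go(.559,.150,.112,1.45)
```

```text
rim 1548 (array([0.5322, 0.1575]), [132.07723999023438, 136.20826721191406], np.float64(-0.12197916951224563))
turn 0.03 then shift [ 0.5  -0.13  2.47] | t 31.4 pos [0.562  0.1297 0.2109] yaw 1.454 q [ 0.077   0.2356  1.5666 -0.0005  1.3414  0.1937] w 0.0283 F [0.3168 0.0968 0.0276]
```

View pics/w7.png

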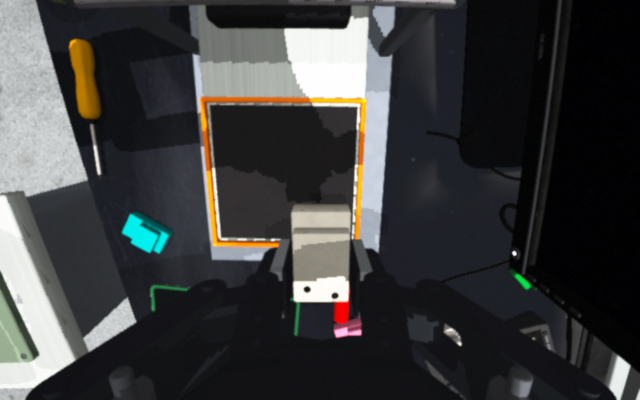

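Emit:
send_rows:
  motion:
    - [0.6,-0.17,0,0]
    - [0,0,0.6,0]
    - [0,0,0.8,0]
    - [0,0,0.6,0]
    - [0,0,0.4,0]
    - [0,0,0,0]

```text
t: 32.1
position: [0.5581, 0.1526, 0.1144]
ee_rot: [-3.138, 0.001, 1.45]
ft_force: [0.1, 0.6, -0.9]
gripper_width: 0.0282
finger_force: 39.5
```

Emit:
send_rows:
  motion:
    - [0,0,0.05,0]
    - [0,0,0.05,0]
    - [0,0,0,0]

```text
t: 32.48
position: [0.5595, 0.1536, 0.1127]
ee_rot: [3.141, -0.0, 1.45]
ft_force: [0.4, 0.2, -0.5]
gripper_width: 0.0285
finger_force: 39.5
```

Emit:
send_rows:
  motion:
    - [0,0,0.05,0]
    - [0,0,0.04,0]
    - [0,0,0,0]

```text
t: 32.85
position: [0.5589, 0.1535, 0.1082]
ee_rot: [-3.141, 0.0, 1.45]
ft_force: [1.1, 0.4, -0.8]
gripper_width: 0.0283
finger_force: 39.5
```

Emit:
send_rows:
  motion:
    - [0,0,0.03,0]
    - [0,0,0,0]

```text
t: 33.1
position: [0.5592, 0.1536, 0.1074]
ee_rot: [3.141, -0.0, 1.45]
ft_force: [0.1, 0.5, 1.2]
gripper_width: 0.028
finger_force: 39.6
```

Emit:
send_rows:
  motion:
    - [0,0,0.02,0]
    - [0,0,0,0]

```text
t: 33.35
position: [0.5592, 0.1536, 0.1074]
ee_rot: [3.141, -0.0, 1.45]
ft_force: [-2.0, -0.2, 4.0]
gripper_width: 0.0283
finger_force: 40.1
```

Emit:
send_rows:
  motion:
    - [0,0,0,0]
    - [0,0,0,0]
    - [0,0,0,0]
    - [0,0,-0.3,0]
    - [0,0,-0.6,0]
    - [0,0,-0.8,0]
    - [0,0,-0.8,0]
    - [0,0,-0.5,0]
    - [0,0,0,0]
  gripper: 0.53

```text
t: 34.48
position: [0.5608, 0.1537, 0.2296]
ee_rot: [3.136, -0.001, 1.45]
ft_force: [-0.6, 0.6, -0.6]
gripper_width: 0.0404
finger_force: 0.0
```

Run:
```python
from h import *
d=cam('wrist'); save(d,'w8.png'); pickle.dump(d,open('w8.pkl','wb'))
t=cam('top')
u,c=blob(t,(0,120,90),(12,255,255),(375,195,412,240)); print('orange',u,rect(t,c,.022))
go(.5383,-.2316,.2,-1.1515+np.pi)
```

```text
orange [391.2818 216.3349] (array([ 0.5379, -0.2309]), [35.70588684082031, 46.14658737182617], np.float64(-1.1570874340984827))
turn -3.6 then shift [-8.58 -4.39  0.66] | t 34.6 pos [0.5588 0.1535 0.2263] yaw 1.45 q [0.1187 0.2268 1.5446 0.     1.3704 0.2393] w 0.0404 F [ 0.018  -0.2061 -1.6728]
```

View pics/w8.png

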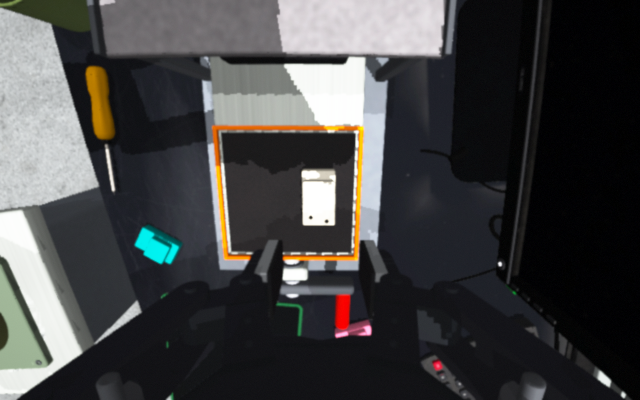

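White lies flat in the trough at (318,197). Now the orange block.

Emit:
send_rows:
  motion:
    - [0,0,0,-1]
    - [0,0,0,-1]
    - [0,0,0,-1]
    - [0,0,0,-0.6]
    - [-0.86,-0.44,0,0]
    - [-0.86,-0.44,0,0]
    - [-0.86,-0.44,0,0]
    - [-0.86,-0.44,0,0]
    - [-0.86,-0.44,0,0]
    - [-0.86,-0.44,0,0]
    - [-0.86,-0.44,0.2,0]
    - [-0.86,-0.44,0.5,0]
    - [-0.86,-0.44,0.8,0]
    - [-0.86,-0.44,0.8,0]
    - [0,0,0,0]
  gripper: 0.41

```text
t: 36.45
position: [0.5349, -0.2329, 0.1293]
ee_rot: [-3.136, -0.008, 1.986]
ft_force: [0.3, 0.8, 0.1]
gripper_width: 0.0503
finger_force: 0.0
```

Run:
```python
from h import *
d=cam('wrist'); pickle.dump(d,open('w9.pkl','wb')); save(d,'w9.png')
w=proj(d,[.538,-.231,.02])[0].astype(int);print(w)
u,c=blob(d,(0,120,90),(14,255,255),(w[0]-60,w[1]-60,w[0]+60,w[1]+60)); R=rect(d,c,.019);print('orange',u,R)
go(*R[0],.016,R[2]+np.pi)
```

```text
[324 204]
orange [322.7213 200.5753] (array([ 0.5361, -0.2293]), [31.35917854309082, 44.33256912231445], np.float64(-1.1691906357255384))
turn 0.1 then shift [0.07 0.02 2.88] | t 36.5 pos [ 0.5363 -0.2321  0.1313] yaw 1.988 q [-0.5567  0.338   1.6127  0.0004  1.1975 -0.974 ] w 0.0503 F [1.0044 1.2835 1.1663]
```

View pics/w9.png

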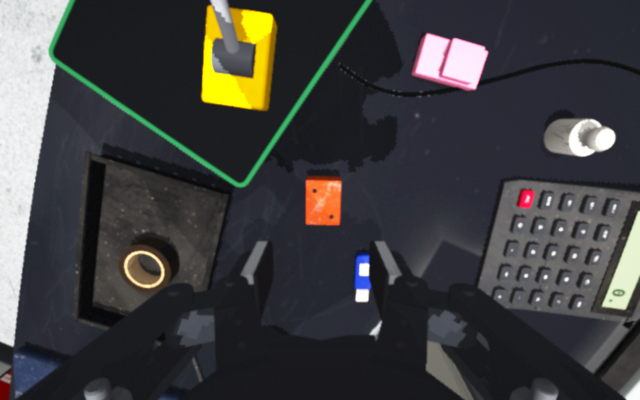

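Orange is at (323,201). The USB stick starts at row 253, clear of the finger. Going down.

Emit:
send_rows:
  motion:
    - [0.07,0.02,0.4,0.1]
    - [0,0,0.7,0]
    - [0,0,0.7,0]
    - [0,0,0.6,0]
    - [0,0,0.3,0]
    - [0,0,0.15,0]
    - [0,0,0.04,0]
    - [0,0,0,0]
  gripper: 0.46

```text
t: 37.5
position: [0.5388, -0.2298, 0.0198]
ee_rot: [3.141, 0.001, 1.975]
ft_force: [-0.8, -0.0, -0.5]
gripper_width: 0.0461
finger_force: 0.0
```

Emit:
send_rows:
  motion:
    - [0,0,0,0]
    - [0,0,0,0]
    - [0,0,0,0]
    - [0,0,0,0]
    - [0,0,0,0]
  gripper: 1
  newtons: 40

```text
t: 38.12
position: [0.5389, -0.2301, 0.02]
ee_rot: [3.14, 0.002, 1.975]
ft_force: [-0.9, 0.4, 5.1]
gripper_width: 0.0291
finger_force: 40.1
```

Emit:
send_rows:
  motion:
    - [0,0,-0.3,0]
    - [0,0,-0.6,0]
    - [0,0,-0.8,0]
    - [0,0,-0.8,0]
    - [0,0,-0.8,0]
    - [0,0,-0.8,0]
    - [0,0,-0.8,0]
    - [0,0,0,0]

```text
t: 39.12
position: [0.5397, -0.2304, 0.2185]
ee_rot: [3.138, 0.005, 1.975]
ft_force: [0.3, -0.7, -1.1]
gripper_width: 0.0291
finger_force: 39.5
```

Run:
```python
from h import *
d=pickle.load(open('w8.pkl','rb'))
w=proj(d,[.559,.154,.11])[0].astype(int)
u,c=blob(d,(0,0,130),(180,60,255),(w[0]-25,w[1]-35,w[0]+25,w[1]+35));print('white',rect(d,c,.108))
p=np.array([.5322,.1575])+YJ*.026; print(p); go(*p,.12,1.45)
```

```text
white (array([0.5602, 0.1561]), [30.55634880065918, 51.839603424072266], np.float64(1.4532867405401313))
[0.5064 0.1606]
turn 3.5 then shift [ 9.6  -2.    2.46] | t 39.1 pos [ 0.5397 -0.2304  0.2185] yaw 1.975 q [-0.551   0.2442  1.5399  0.      1.3507 -0.9555] w 0.0291 F [ 0.3357 -0.6552 -1.1245]
```

Emit:
send_rows:
  motion:
    - [0,0,0,1]
    - [0,0,0,1]
    - [0,0,0,1]
    - [0,0,0,0.5]
    - [0.87,-0.18,0,0]
    - [0.87,-0.18,0,0]
    - [0.87,-0.18,0,0]
    - [0.87,-0.18,0,0]
    - [0.87,-0.18,0,0]
    - [0.87,-0.18,0,0]
    - [0.87,-0.18,0,0]
    - [0.87,-0.18,0,0]
    - [0.87,-0.18,0,0]
    - [0.87,-0.18,0,0]
    - [0.87,-0.18,0,0]
    - [0,0,0,0]

```text
t: 41.12
position: [0.5038, 0.1619, 0.2131]
ee_rot: [-3.138, 0.0, 1.454]
ft_force: [0.4, 0.0, -0.8]
gripper_width: 0.0288
finger_force: 39.6
```

Run:
```python
from h import *
go(.5064,.1606,.114,1.45)
```

```text
turn 0.03 then shift [-0.02  0.07  2.48] | t 41.1 pos [0.5038 0.1619 0.2131] yaw 1.454 q [0.1471 0.1349 1.6808 0.0004 1.3292 0.2639] w 0.0288 F [ 0.4496  0.0021 -0.8365]
```

Emit:
send_rows:
  motion:
    - [0,0,0.6,0]
    - [0,0,0.8,0]
    - [0,0,0.6,0]
    - [0,0,0.35,0]
    - [0,0,0.13,0]
    - [0,0,0.05,0]
    - [0,0,0,0]

```text
t: 42.0
position: [0.5061, 0.1601, 0.1145]
ee_rot: [3.14, -0.0, 1.45]
ft_force: [0.1, 0.4, -0.1]
gripper_width: 0.0288
finger_force: 39.6
```

Emit:
send_rows:
  motion:
    - [0,0,0.03,0]
    - [0,0,0.03,0]
    - [0,0,0,0]

```text
t: 42.38
position: [0.5054, 0.1601, 0.1114]
ee_rot: [3.142, -0.0, 1.45]
ft_force: [0.7, 1.2, 0.4]
gripper_width: 0.029
finger_force: 39.6
```

Emit:
send_rows:
  motion:
    - [0,0,0.03,0]
    - [0,0,0.02,0]
    - [0,0,0,0]

```text
t: 42.75
position: [0.5056, 0.1601, 0.1099]
ee_rot: [3.141, -0.0, 1.45]
ft_force: [-2.1, 0.2, 4.8]
gripper_width: 0.0289
finger_force: 40.1
```

Emit:
send_rows:
  motion:
    - [0,0,0,0]
    - [0,0,0,0]
    - [0,0,0,0]
    - [0,0,-0.3,0]
    - [0,0,-0.6,0]
    - [0,0,-0.8,0]
    - [0,0,-0.8,0]
    - [0,0,-0.5,0]
    - [0,0,0,0]
  gripper: 0.53

```text
t: 43.88
position: [0.5071, 0.1604, 0.2322]
ee_rot: [3.136, -0.002, 1.45]
ft_force: [0.9, -0.7, 0.3]
gripper_width: 0.0402
finger_force: 0.0
```

Run:
```python
from h import *
d=cam('wrist'); save(d,'w10.png',(200,60,400,340),2)
go(.4178,-.1151,.22,.262)
```

```text
turn 7.92 then shift [-3.91  6.08  0.26] | t 43.9 pos [0.506  0.1602 0.2304] yaw 1.45 q [0.1435 0.1188 1.6619 0.     1.3585 0.2639] w 0.0402 F [-0.9875  0.2653 -0.1468]
```

View pics/w10.png

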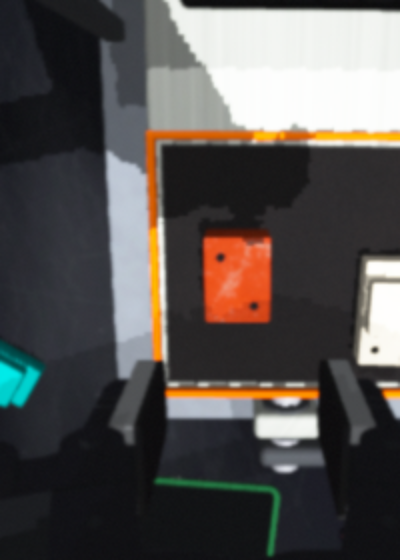

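Both blocks lie flat and released. Now the isolator goes on.

Emit:
send_rows:
  motion:
    - [0,0,0,1]
    - [0,0,0,1]
    - [0,0,0,1]
    - [0,0,0,1]
    - [0,0,0,1]
    - [0,0,0,1]
    - [0,0,0,1]
    - [0,0,0,0.92]
    - [-0.49,0.76,0,0]
    - [-0.49,0.76,0,0]
    - [-0.49,0.76,0,0]
    - [-0.49,0.76,0,0]
    - [-0.49,0.76,0,0]
    - [-0.49,0.76,0,0]
    - [-0.49,0.76,0,0]
    - [-0.49,0.76,0,0]
    - [0,0,0,0]
  gripper: 0.47

```text
t: 46.05
position: [0.4158, -0.1168, 0.228]
ee_rot: [-3.14, 0.002, 0.258]
ft_force: [-0.2, 0.1, 0.8]
gripper_width: 0.0453
finger_force: 0.0
```

Run:
```python
from h import *
d=cam('wrist'); u,c=blob(d,(0,180,120),(6,255,255),(240,100,400,300)); print(u,onz(d,u,.092))
go(.4178,-.1151,.086,.262)
```

```text
[320.927  192.3527] [ 0.4185 -0.1148  0.092 ]
turn -0.02 then shift [ 0.04 -0.    3.55] | t 46.1 pos [ 0.4161 -0.1157  0.2281] yaw 0.26 q [-0.4725 -0.096   1.884   0.0004  1.3562  0.8385] w 0.0453 F [ 0.0389 -0.4327  0.303 ]
```

Emit:
send_rows:
  motion:
    - [0.04,0,0.6,0]
    - [0,0,0.8,0]
    - [0,0,0.8,0]
    - [0,0,0.7,0]
    - [0,0,0.4,0]
    - [0,0,0.25,0]
    - [0,0,0,0]
    - [0,0.3,0,0]
    - [0,0.3,0,0]
    - [0,0.3,0,0]
    - [0,0.3,0,0]
    - [0,0.3,0,0]
    - [0,0.3,0,0]
    - [0,0.3,0,0]
    - [0,0.1,0,0]
    - [0,0,0,0]

```text
t: 48.1
position: [0.4413, -0.1998, 0.0871]
ee_rot: [-3.141, 0.0, 0.262]
ft_force: [-0.3, 2.2, -0.2]
gripper_width: 0.0452
finger_force: 0.9
```

Emit:
send_rows:
  motion:
    - [0,0.05,0,0]
    - [0,0.05,0,0]
    - [0,0,0,0]

```text
t: 48.48
position: [0.4413, -0.2003, 0.0867]
ee_rot: [-3.134, 0.001, 0.262]
ft_force: [-2.4, 12.1, 4.7]
gripper_width: 0.045
finger_force: 5.3
```

At its stop. I back off, lift, move clear and check.

Emit:
send_rows:
  motion:
    - [0,-0.3,0,0]
    - [0,0,-0.5,0]
    - [0,0,-0.8,0]
    - [0,0,-0.8,0]
    - [0,0,-0.8,0]
    - [0,0,-0.8,0]
    - [-0.7,0.2,0,0]
    - [0,0,0,0]
    - [0,0,0,0]

```text
t: 49.6
position: [0.4145, -0.2072, 0.2352]
ee_rot: [3.141, -0.0, 0.262]
ft_force: [-0.4, 0.1, -0.8]
gripper_width: 0.0452
finger_force: 0.0
```

Run:
```python
from h import *
d=cam('wrist'); u,c=blob(d,(0,180,120),(6,255,255),(200,50,440,300)); print(u,onz(d,u,.092),'exp',BI+BX*.038)
t=cam('top'); save(t,'top3.png',(190,120,460,300),2.9); print(r.observe()['ft_force'])
```

```text
[310.7996 165.8101] [ 0.4386 -0.1897  0.092 ] exp [ 0.4401 -0.1893]
[-0.4739  0.4726 -0.6129]
```

View pics/top3.png

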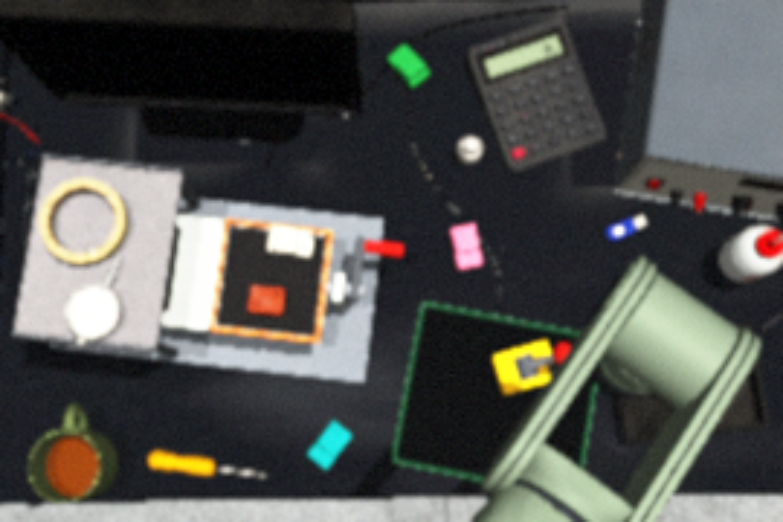

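The top view shows both blocks in the trough, at (290,240) and (267,299), the lever leaning right and the rest untouched. Handing in.

```bash
python3 -c "
from plant import r
print(r.close_job())"
```

```text
the job is handed in; nothing more can be done
None
```

The job is handed in, though no verdict came back: the black tape is in the tray, the plate is turned over to its stop with the isolator off, the white and orange blocks lie flat in the trough (no steel block was in view), and the isolator is back on.

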